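# Free a seized ground-glass stopper

### The job

The stopper of the brown square jar has seized in its ground neck, and a straight pull only lifts the jar. Take the stopper by its flat tab and twist it at least 30 degrees, to and fro if need be, while drawing it up gently, so that it comes out while the jar stays down in its wooden stand; then stand the stopper upright on its small end in the open glass dish. Do not drop the stopper or disturb the vial, the beaker and the dish lid near by.

Things in the scene. Friction and masses are not known exactly. Their poses are not given: they have to be found in the camera images.
- stopper_grip (a point): Brown solid-glass stopper, 91 mm tall, 0.16 kg: a ground cone below, a collar 56 mm across, and on top a flat round tab like a coin on edge, 42 mm across and 12 mm thick. This point is the place to pinch it: on its axis, 19 mm below the tab's top, 21 mm above the collar, 72 mm above the small end. z points up its axis, x along the tab's width, y across its thickness (pinch along y).
- stopper_foot (a point): Centre of the stopper's flat small end, 43 mm across; the cone is 40 mm long and widens by 2.4 mm over it. Seated, this point is 95 to 98 mm above the jar's underside. Not turning, it is jammed: a straight pull brings the jar up with it (at 6.5 to 8.5 N). While it is being turned, either way (under 1 N m), it creeps up at a pull of 3 to 5 N, 2 to 5 mm a radian, and stays there; loose after 7 to 10 mm.
- jar: Square jar of brown glass with a blank paper label, 84 mm wide, 136 mm tall with its round neck, 0.5 to 0.7 kg, standing loose in the well of its stand. Origin: centre of its underside; z up, x and y square to its sides. At the start the stopper's tab lies within 6 degrees of the jar's x axis.
- jar_mouth (a point): Centre of the jar's mouth, level with the rim of the neck (62 mm across outside), 136 mm above the jar's underside. The ground hole below is 46 mm across at the rim, 43.6 mm across at its bottom and 40 mm deep: the stopper is out once its small end is above this point.
- stand: Wooden tip-proof stand, 127 mm square and 50 mm high, fixed to the table. Its square well is 87 mm wide with its floor 12 mm above the table; it keeps the jar from turning but not from being lifted. Origin: centre of its underside; z up, axes square to its sides.
- dish_floor (a point): Open round dish of clear glass, 110 mm across and 24 mm high, walls 3 mm, loose, 0.16 kg. This point is the centre of its inner floor, 4 mm above the table; the flat inner floor is about 98 mm across.
- vial: Small brown vial with a white screw cap, 38 mm across, 67 mm tall, a bystander. Origin: centre of its underside.
- beaker: Tall thin clear beaker, 76 mm across, 132 mm tall, a bystander. Origin: centre of its underside.
- lid: Shallow clear dish lid, 91 mm across, 11 mm high (much shallower and smaller than the glass dish), a bystander. Origin: centre of its underside.
Not all that is in view belongs to the job. Leave any orange or yellow look-alike of the part that bears stopper_grip alone.

How it is judged:
By the outcome, as a careful person would: the job done as asked, in the order asked, and still so for the second after the job is handed in, with the robot touching nothing.
It also fails if it takes over 61 s, if anything falls off the work surface, if the arm or the gripper's body presses on something with over 40 N, if the wrist force passes 120 N, or if a joint passes its speed limit or range.

### The arm

A 6-joint arm with a two-finger parallel gripper is mounted at the origin on a cart in front of the work surface, level with it; the furniture and walls round the work are solid. World frame = base frame: x ahead of the robot, y to its left, z up, the work surface at z = 0. Lengths are in m, angles in rad, forces in N, time in s.
With the tool pointing down it reaches from about 0.35 to 0.925 m from the base axis. Payload 6.4 kg.
Tool frame: the origin (TCP) lies at the very end of the fingers, on their centre line; the grasp point (between the pads) lies 19 mm behind it; z points along the fingers, y is the line along which they close (so a half turn about z gives the same grasp; the last joint's range is limited). The gripper opens to 85 mm and grips with 20 to 120 N. Pads are 22 mm wide; open, the fingers measure 114 mm over their backs; the gripper's body (76 mm by 85 mm) begins 54 mm behind the grasp point. The pads swing forward as they close: fully open they stand 13 mm farther back than shut.
Start: joints at [-1.321, 0.245, 1.558, -0, 1.339, -0.174], TCP at [0.267, -0.593, 0.231] pointing down, gripper open.
Joint ranges: [-3.13, 3.13], [-1.02, 2.26], [0.13, 2.54], [-0.95, 4.09], [0.21, 2.88], [-2.74, 2.74]. Speed limits (rad/s): [2.57, 2.57, 3.14, 3.14, 3.14, 3.14].

### API

Orientations are given as a unit quaternion [x, y, z, w].
In Python, from rig import monitor, cams, env gives the robot as it stands. The module is installed in compiled form; this text tells all that it offers.
- The arm moves only by the tool drive_tool, never from a script. Its argument "deltas" is a list that holds one entry, the list of rows, each a list of 6 numbers: the shift along the tool's x, y, z in m, then the turn, a rotation vector about the tool's x, y, z in degrees. In form: [[[x, y, z, wx, wy, wz], ...]]. A call has 1 to 8 rows; each row shifts and turns the commanded pose from where the row before left it, along the tool's axes as they then stand; what a row does not reach is not made up. A row lasts 1/10 s, in which the tool goes at most 50 mm and 8.59 degrees, less where a joint would pass 70% of its speed; a pose out of reach is approached as far as the arm can. A call is refused whole if a number of a shift passes 0.05 or a number of a turn 8.59, either way. A call with a gripper value outside its range is refused whole. "fingers" is the gripper's target within -1 to 1 (fully open at 1, half-way at 0, shut at -1), set as the call begins (left out, the last holds). The fingers move at their own pace and stop on an object; "force" is the grip in N (left out, the last holds). Time passes only in rows, so rows that do not move let the fingers close. It gives the time, the measured TCP pose, the force, the opening and the grip force at its end, in the units of the state.
- monitor.observe(): the state, without advancing time (a new reading comes with each control period).
- cams.snapshot(name): name is "scene" or "top" or "wrist"; returns a dict with "frame" (480x640x3 uint8, red, green, blue), "camera_matrix" (3x3 intrinsics, pixels), "camera_from_world" (4x4, takes a point from world to camera coordinates). Camera axes: x right, y up, looking along -z (the intrinsics and any distortion apply to the point x, -y, -z); pixel columns grow to the right and rows downward; lengths in m; the calibration is good to about 2 mm. A picture is of the moment at which its call begins. There is no depth.
- env.sign_off(): hands the job in; it is judged then, once.
The state is a dict: "t": time; "joint_pos": joint angles; "joint_vel": joint speeds; "joint_torque": joint torques, N m; "eef_pos": TCP position; "tcp_rot": TCP orientation; "force": force on the tool from outside, world axes, zero at the start; "wrist_torque": the same for the moment, N m; "finger_gap": finger opening in m; "finger_force": force on a finger pad.
Only numpy, scipy, OpenCV 4.12 (cv2) and the standard library are available. Lean on these libraries where they do the work, as an engineer would, in place of code of your own. Each camera call takes 0.05 s, during which the arm holds its last target. There are 200 camera calls.

## Working session

There is one attempt and no reset: what is moved stays moved. The work goes in short steps, Python scripts to look and compute and a tool call to move; the robot and the scene stay as the last step left them, time stands still between calls to the robot, and variables do not carry over. Pictures are saved under pics/ and viewed, at most 10 in all, crops included, and the job is handed in when it is done.

Besides the shell and the picture viewer there is one more tool, called after "Request:" as name([rows], argument=value, ...), one row to a line, values as JSON. drive_tool: Moves the arm, as the interface text tells. Its arguments: {"type":"object","properties":{"deltas":{"type":"array"},"fingers":{"type":"number"},"force":{"type":"number"}},"required":["deltas"]}

```bash
mkdir -p pics; cat > h.py <<'E'
import numpy as np, cv2, json
from rig import monitor, cams, env
def snap(n,f):
    s=cams.snapshot(n); cv2.imwrite(f'pics/{f}.png',s['frame'][:,:,::-1])
    np.savez(f'pics/{f}.npz',K=s['camera_matrix'],T=s['camera_from_world'],f=s['frame']); return s
def load(f): 
    d=np.load(f'pics/{f}.npz'); return d['K'],d['T'],d['f']
def ray(f,u,v,z):
    K,T,_=load(f); d=np.linalg.inv(K)@[u,v,1]; d=d*[1,-1,-1]
    R=T[:3,:3]; c=-R.T@T[:3,3]; w=R.T@d; return c+w*(z-c[2])/w[2]
def proj(f,p):
    K,T,_=load(f); q=T[:3,:3]@np.array(p)+T[:3,3]; q=K@(q*[1,-1,-1]); return q[:2]/q[2]
E
python3 - <<'E'
from h import *
snap('scene','s0');snap('top','t0')
for n in('s0','t0'):
    K,T,_=load(n); print(K,-T[:3,:3].T@T[:3,3])
o=monitor.observe(); print(o)
E
```

```text
[[597.83878847   0.         329.66059496]
 [  0.         597.83878847 238.59663807]
 [  0.           0.           1.        ]] [0.10192215 0.74736884 0.74227652]
[[495.37717218   0.         315.29792689]
 [  0.         495.37717218 238.54093699]
 [  0.           0.           1.        ]] [ 0.3983838  -0.0735475   1.06602333]
{'t': 0.1, 'joint_pos': array([-1.32109084e+00,  2.45770939e-01,  1.55888639e+00,  4.64643300e-06,
        1.33867421e+00, -1.74070590e-01]), 'joint_vel': array([ 0.00046391, -0.0015988 , -0.00217958, -0.00018736, -0.00022134,
       -0.00163923]), 'joint_torque': array([ 1.15257040e-03, -4.30667531e+01, -3.27129114e+01, -1.29576065e-04,
        2.82451911e-03,  9.06083208e-07]), 'eef_pos': array([ 0.26718391, -0.59200772,  0.2302765 ]), 'tcp_rot': array([ 9.77635334e-01,  2.10305485e-01, -3.06132625e-05, -8.68901770e-04]), 'force': array([0.26881065, 0.47467621, 0.63429428]), 'wrist_torque': array([-0.04469729,  0.0025552 ,  0.08065287]), 'finger_force': 0.0, 'finger_gap': 0.0851386451960445}
```

View pics/s0.png

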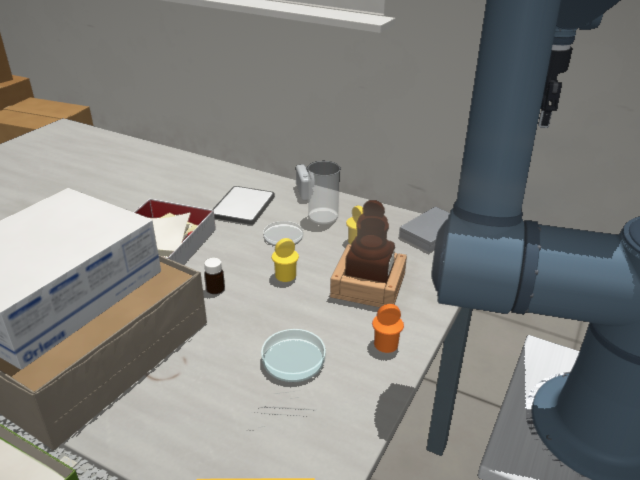

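View pics/t0.png

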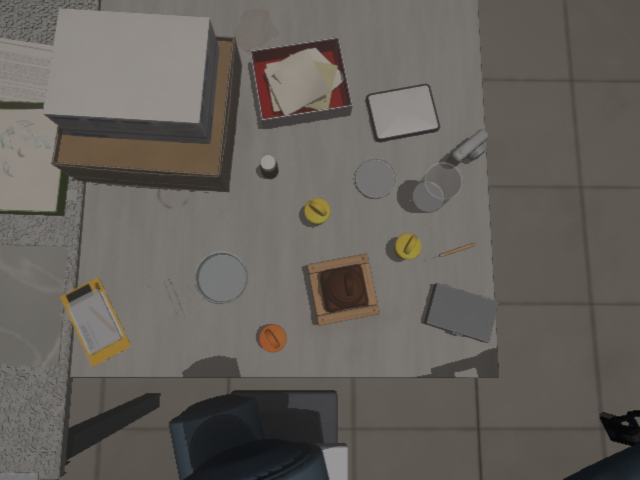

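The top view shows the stand at about (343,289), the jar and stopper on it with the tab near (348,285), and the dish at (222,277). The vial is at (268,166), the lid at (375,178) and the beaker at (435,188). The yellow and orange look-alikes are at (317,210), (407,246) and (272,338).

```bash
python3 - <<'E'
from h import *
K,T,f=load('t0'); h=cv2.cvtColor(f,cv2.COLOR_RGB2HSV)
sub=np.zeros(h.shape[:2],np.uint8); sub[240:340,295:395]=1
m=((h[...,1]>90)&(h[...,0]<25)).astype(np.uint8)*sub
c=max(cv2.findContours(m,0,2)[0],key=cv2.contourArea)
b=cv2.boxPoints(cv2.minAreaRect(c)); P=np.array([ray('t0',*q,.05) for q in b]); print('stand',P.mean(0),P,np.linalg.norm(P[1]-P[0]))
for i in range(2):
    e=P[i+1]-P[i]; print(np.degrees(np.arctan2(e[1],e[0])))
# dish
g=cv2.cvtColor(f,cv2.COLOR_RGB2GRAY)
C=cv2.HoughCircles(g[230:330,170:280],cv2.HOUGH_GRADIENT,1,50,param1=80,param2=15,minRadius=20,maxRadius=30)
print(C)
for x,y,r in C[0]: print('dish',ray('t0',x+170,y+230,.024),ray('t0',x+170+r,y+230,.024))
crop=f[245:335,300:390]; a=cv2.resize(crop,(560,560),interpolation=cv2.INTER_CUBIC)
a=np.clip(a.astype(float)*2,0,255).astype(np.uint8)
_,_,fs=load('s0'); b=cv2.resize(fs[190:310,325:415],(240*560//320*1,560),interpolation=cv2.INTER_CUBIC)
b=np.clip(b.astype(float)*2,0,255).astype(np.uint8)
b=cv2.resize(b,(240,320)); b=cv2.copyMakeBorder(b,0,240,0,0,0)
cv2.imwrite('pics/c0.png',np.hstack([a,b])[:,:,::-1])
E
```

```text
stand [ 0.46512194 -0.14690912  0.05      ] [[ 0.51438589 -0.07368342  0.05      ]
 [ 0.53838769 -0.19784909  0.05      ]
 [ 0.41526882 -0.21899298  0.05      ]
 [ 0.39244535 -0.09711099  0.05      ]] 0.12646423166510407
-79.0594013855012
-170.25533602462517
[[[51.5 47.5 22.9]]]
dish [0.48929459 0.10526283 0.024     ] [0.48949414 0.05732152 0.024     ]
```

View pics/c0.png

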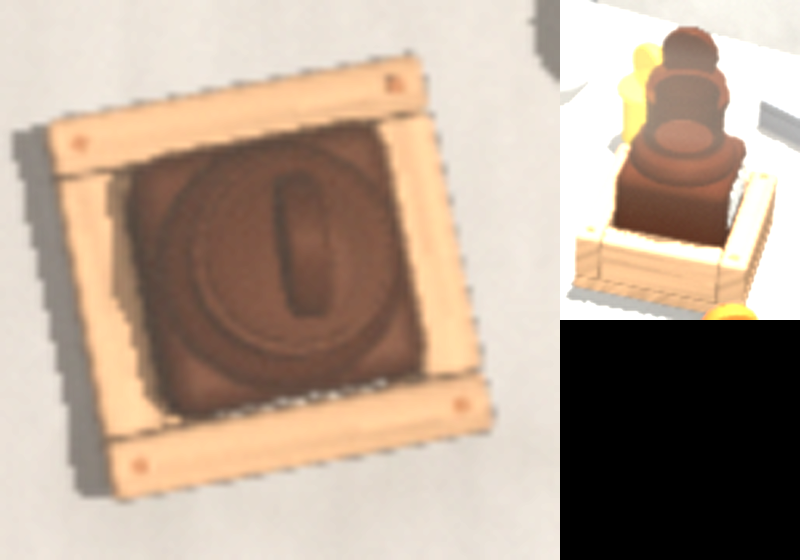

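Request:
drive_tool([
  [[0.03,-0.027,-0.01,0,0,0],[0.03,-0.027,-0.01,0,0,0],[0.03,-0.027,-0.01,0,0,0],[0.03,-0.027,-0.01,0,0,0],[0.03,-0.027,-0.01,0,0,0],[0.03,-0.027,-0.01,0,0,0],[0.03,-0.027,-0.01,0,0,0],[0.03,-0.027,0,0,0,0]],
])

```text
t: 0.9
eef_pos: [0.3979, -0.2957, 0.3026]
tcp_rot: [0.978, 0.21, 0.001, 0.001]
force: [1.2, 0.5, 0.4]
finger_gap: 0.0854
finger_force: 0.0
```

Request:
drive_tool([
  [[0.03,-0.027,0,0,0,0],[0.03,-0.027,0,0,0,0],[0.03,-0.027,0,0,0,0],[0.03,-0.027,0,0,0,0],[0,0,0,0,0,8],[0,0,0,0,0,8],[0,0,0,0,0,0],[0,0,0,0,0,0]],
])

```text
t: 1.7
eef_pos: [0.462, -0.1491, 0.301]
tcp_rot: [0.997, 0.074, -0.0, -0.0]
force: [-0.4, -0.4, 0.2]
finger_gap: 0.0852
finger_force: 0.0
```

```bash
python3 - <<'E'
from h import *
snap('wrist','w0')
o=monitor.observe(); print(o['t'],o['eef_pos'],o['tcp_rot'],o['joint_pos'],o['force'])
print(ray('t0',349,283.6,.197))
K,T,f=load('w0'); print(-T[:3,:3].T@T[:3,3], T[:3,:3])
E
```

```text
1.75 [ 0.46203597 -0.14925009  0.30106343] [ 9.97316019e-01  7.32168677e-02 -1.78613787e-04 -1.26769758e-04] [-5.46481270e-01 -2.04966814e-01  1.88756866e+00 -1.11482963e-06
  1.45942886e+00  8.77750293e-01] [0.43367364 0.13103396 0.15844876]
[ 0.46442067 -0.14776474  0.197     ]
[ 0.53021729 -0.13933558  0.44311354] [[ 1.46697865e-01 -9.89181181e-01  5.71894013e-04]
 [ 9.51586476e-01  1.40964561e-01 -2.73152285e-01]
 [ 2.70116484e-01  4.06150638e-02  9.61970635e-01]]
```

View pics/w0.png

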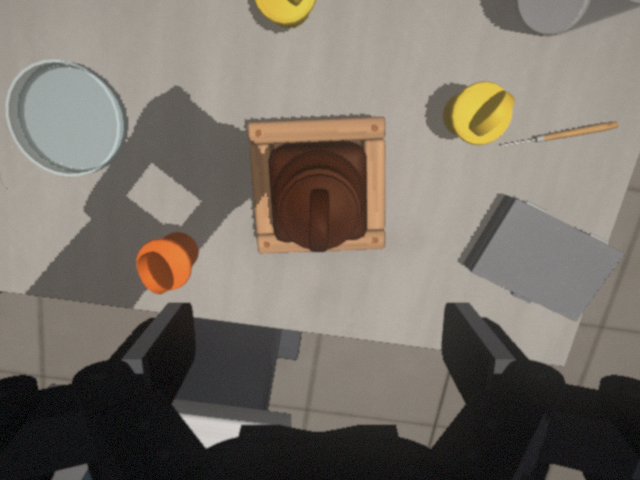

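The wrist view shows the tab at columns about 310–328, rows 190–250, nearly vertical. That means the tool yaw is close to the tab yaw. I'll zoom in.

```bash
python3 - <<'E'
from h import *
K,T,f=load('w0')
a=cv2.resize(f[175:260,270:370],None,fx=6,fy=6,interpolation=cv2.INTER_CUBIC).astype(float)
a=np.clip((a-15)*2.6,0,255).astype(np.uint8); cv2.imwrite('pics/c1.png',a[:,:,::-1])
for y in range(190,250,6): print(y,f[y,300:340].sum(1))
for v in(200,220,245):print(ray('w0',319,v,.19))
E
```

```text
190 [151 151 157 163 166 161 172 158 164 166 171 145 121 115  99  97 105  92
  98 108 110 102 107 104 106 115 120 151 173 187 194 197 185 196 199 191
 191 200 193 189]
196 [149 164 171 160 152 163 163 165 160 154 120 109 101 119 116 124 105 120
 104 112 124 117 114 111 111 118 122 114 132 161 194 195 210 198 187 198
 196 200 202 194]
202 [156 159 149 151 159 164 163 167 166 133 134 110 127 128 134 124 135 129
 119 132 130 131 137 135 129 135 123 137 138 175 201 215 201 202 210 203
 194 191 191 210]
208 [140 153 159 161 159 144 158 143 158 143 128 136 138 144 140 134 136 133
 134 132 140 131 139 119 146 141 143 143 153 163 190 193 192 197 204 196
 213 191 192 194]
214 [153 155 158 160 149 154 158 160 167 133 133 149 144 155 147 153 162 158
 145 159 159 154 151 143 145 154 138 139 144 166 172 179 188 191 190 185
 194 191 187 178]
220 [152 140 157 152 163 161 161 162 137 137 130 141 155 153 160 156 164 173
 170 177 173 164 172 149 157 167 157 137 149 141 181 180 173 173 174 163
 170 182 186 179]
226 [151 150 153 155 150 145 153 156 151 146 125 142 142 156 154 171 175 179
 172 189 194 184 195 172 189 173 170 148 141 150 168 153 171 151 168 163
 168 166 163 158]
232 [140 156 152 154 153 150 156 149 132 127 144 154 155 159 156 150 161 158
 165 159 163 164 168 179 185 170 175 151 134 148 161 168 162 169 161 157
 163 159 160 154]
238 [167 161 159 164 160 162 157 156 146 131 135 163 152 148 127 151 154 151
 166 157 157 157 152 165 165 162 161 155 144 156 160 160 153 172 175 167
 172 171 164 176]
244 [169 168 164 167 156 153 159 149 168 143 148 145 155 147 148 143 156 148
 156 163 158 160 165 158 156 162 144 143 164 183 175 169 167 179 172 157
 178 171 190 243]
[ 0.48201393 -0.14721995  0.19      ]
[ 0.46947741 -0.14908709  0.19      ]
[ 0.45332331 -0.15149302  0.19      ]
```

View pics/c1.png

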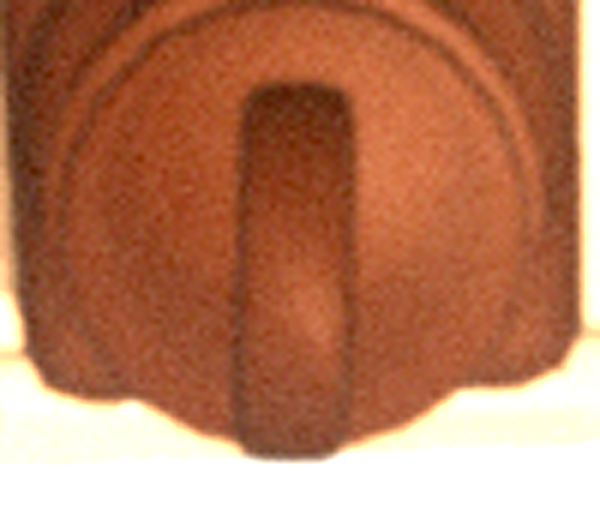

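Request:
drive_tool([
  [[0.0025,0,0.03,0,0,0.8],[0,0,0.03,0,0,0],[0,0,0.03,0,0,0],[0,0,0.03,0,0,0],[0,0,0.01,0,0,0],[0,0,0.006,0,0,0],[0,0,0,0,0,0],[0,0,0,0,0,0]],
])

```text
t: 2.55
eef_pos: [0.4656, -0.1494, 0.1669]
tcp_rot: [0.998, 0.065, 0.001, 0.001]
force: [0.1, -0.4, -0.3]
finger_gap: 0.0852
finger_force: 0.0
```

```bash
python3 - <<'E'
from h import *
snap('wrist','w1')
o=monitor.observe(); print(o['t'],o['eef_pos'],o['tcp_rot'],o['force'],o['wrist_torque'])
E
```

```text
2.6 [ 0.46562608 -0.14935     0.16694394] [9.97862023e-01 6.53394410e-02 1.21092029e-03 8.21606876e-04] [-0.04788385  0.10052424 -0.97108468] [ 0.04189557 -0.02488611 -0.01172611]
```

View pics/w1.png

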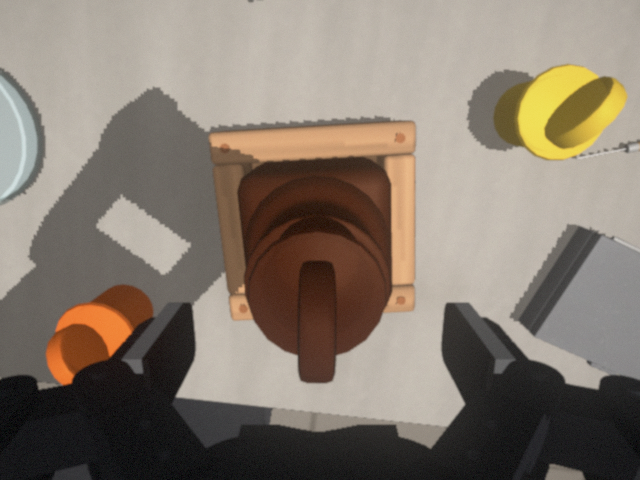

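The tab at columns 300–335 is centred between the fingers (193 and 443, mid 318) and aligned. I'll lower 2 mm and close.

Request:
drive_tool([
  [[0,0,0.002,0,0,0],[0,0,0,0,0,0],[0,0,0,0,0,0],[0,0,0,0,0,0],[0,0,0,0,0,0],[0,0,0,0,0,0],[0,0,0,0,0,0],[0,0,0,0,0,0]],
], fingers=-1, force=30)

```text
t: 3.4
eef_pos: [0.4648, -0.1489, 0.1634]
tcp_rot: [0.998, 0.065, 0.0, 0.0]
force: [1.2, -1.1, -0.6]
finger_gap: 0.0111
finger_force: 30.8
```

Request:
drive_tool([
  [[0,0,0,0,0,0],[0,0,0,0,0,0],[0,0,0,0,0,0],[0,0,0,0,0,0]],
], force=80)

```text
t: 3.8
eef_pos: [0.4649, -0.1489, 0.1635]
tcp_rot: [0.998, 0.065, 0.0, 0.0]
force: [1.3, -0.8, 1.2]
finger_gap: 0.0107
finger_force: 79.1
```

Request:
drive_tool([
  [[0,0,-0.0002,0,0,5],[0,0,-0.0002,0,0,5],[0,0,-0.0002,0,0,5],[0,0,-0.0002,0,0,5],[0,0,-0.0002,0,0,5],[0,0,-0.0002,0,0,5],[0,0,-0.0002,0,0,5]],
])

```text
t: 4.5
eef_pos: [0.4649, -0.148, 0.164]
tcp_rot: [0.971, -0.238, 0.0, -0.001]
force: [4.5, 0.7, -2.9]
finger_gap: 0.0112
finger_force: 79.4
```

```bash
python3 - <<'E'
from h import *
o=monitor.observe(); print(o['t'],o['eef_pos'],o['tcp_rot'],o['force'],o['wrist_torque'],o['joint_pos'])
E
```

```text
4.5 [ 0.46487184 -0.14798755  0.1639777 ] [ 9.71255484e-01 -2.38038656e-01  1.71623914e-04 -5.94079433e-04] [ 4.47469649  0.72963261 -2.8678565 ] [ 0.33653574 -0.9082964   0.98138275] [-5.41763559e-01 -6.70236776e-02  2.02124363e+00  1.33329290e-03
  1.18739797e+00  1.50922601e+00]
```

Request:
drive_tool([
  [[0,0,-0.0002,0,0,-5],[0,0,-0.0002,0,0,-5],[0,0,-0.0002,0,0,-5],[0,0,-0.0002,0,0,-5],[0,0,-0.0002,0,0,-5],[0,0,-0.0002,0,0,-5],[0,0,-0.0002,0,0,-5],[0,0,-0.0002,0,0,-5]],
])

```text
t: 5.3
eef_pos: [0.4646, -0.1489, 0.1651]
tcp_rot: [0.994, 0.109, 0.0, -0.0]
force: [2.7, -3.5, -6.7]
finger_gap: 0.011
finger_force: 79.5
```

Request:
drive_tool([
  [[0,0,0,0,0,-5],[0,0,0,0,0,-5],[0,0,0,0,0,-5],[0,0,0,0,0,-5]],
])

```text
t: 5.7
eef_pos: [0.4649, -0.1494, 0.1657]
tcp_rot: [0.96, 0.28, 0.0, 0.001]
force: [2.9, -4.3, -3.7]
finger_gap: 0.0108
finger_force: 79.5
```

Request:
drive_tool([
  [[0,0,-0.0002,0,0,6],[0,0,-0.0002,0,0,6],[0,0,-0.0002,0,0,6],[0,0,-0.0002,0,0,6],[0,0,-0.0002,0,0,6],[0,0,-0.0002,0,0,6],[0,0,-0.0002,0,0,6],[0,0,-0.0002,0,0,6]],
])

```text
t: 6.5
eef_pos: [0.4645, -0.1482, 0.167]
tcp_rot: [0.991, -0.136, -0.0, -0.0]
force: [3.2, -0.5, -3.9]
finger_gap: 0.0103
finger_force: 78.8
```

Request:
drive_tool([
  [[0,0,-0.0001,0,0,6],[0,0,-0.0001,0,0,6],[0,0,-0.0001,0,0,6],[0,0,-0.0001,0,0,6]],
])

```text
t: 6.9
eef_pos: [0.4648, -0.1477, 0.1675]
tcp_rot: [0.941, -0.339, -0.0, -0.001]
force: [3.7, 2.1, -2.0]
finger_gap: 0.011
finger_force: 78.9
```

Request:
drive_tool([
  [[0,0,-0.0003,0,0,-6],[0,0,-0.0003,0,0,-6],[0,0,-0.0002,0,0,-6],[0,0,-0.0002,0,0,-6],[0,0,-0.0002,0,0,-6],[0,0,-0.0002,0,0,-6],[0,0,-0.0002,0,0,-6],[0,0,-0.0002,0,0,-6]],
])

```text
t: 7.7
eef_pos: [0.4642, -0.1486, 0.1691]
tcp_rot: [0.997, 0.076, -0.001, -0.0]
force: [0.9, -1.3, -4.0]
finger_gap: 0.0109
finger_force: 78.8
```

Request:
drive_tool([
  [[0,0,-0.0001,0,0,-6],[0,0,-0.0001,0,0,-6],[0,0,-0.0001,0,0,-6],[0,0,-0.0001,0,0,-6]],
])

```text
t: 8.1
eef_pos: [0.4645, -0.149, 0.1699]
tcp_rot: [0.96, 0.281, -0.0, 0.0]
force: [1.3, -3.3, -1.8]
finger_gap: 0.0107
finger_force: 78.9
```

6.4 mm up. Continuing.

Request:
drive_tool([
  [[0,0,-0.0003,0,0,6],[0,0,-0.0003,0,0,6],[0,0,-0.0002,0,0,6],[0,0,-0.0002,0,0,6],[0,0,-0.0002,0,0,6],[0,0,-0.0002,0,0,6],[0,0,-0.0002,0,0,6],[0,0,-0.0002,0,0,6]],
])

```text
t: 8.9
eef_pos: [0.4639, -0.1477, 0.1712]
tcp_rot: [0.991, -0.137, -0.001, -0.001]
force: [0.8, 2.0, -1.4]
finger_gap: 0.0106
finger_force: 78.8
```

Request:
drive_tool([
  [[0,0,-0.0001,0,0,6],[0,0,-0.0001,0,0,6],[0,0,-0.0001,0,0,6],[0,0,-0.0001,0,0,6]],
])

```text
t: 9.3
eef_pos: [0.4646, -0.1476, 0.1719]
tcp_rot: [0.94, -0.34, -0.001, -0.001]
force: [3.4, 3.0, -0.9]
finger_gap: 0.0108
finger_force: 78.8
```

Request:
drive_tool([
  [[0,0,-0.0004,0,0,-6],[0,0,-0.0003,0,0,-6],[0,0,-0.0003,0,0,-6],[0,0,-0.0003,0,0,-6],[0,0,-0.0003,0,0,-6],[0,0,-0.0003,0,0,-6],[0,0,-0.0003,0,0,-6],[0,0,-0.0003,0,0,-6]],
])

```text
t: 10.1
eef_pos: [0.464, -0.1486, 0.1744]
tcp_rot: [0.997, 0.076, -0.001, -0.0]
force: [-0.6, -1.7, -0.3]
finger_gap: 0.0107
finger_force: 78.8
```

Request:
drive_tool([
  [[0,0,-0.0004,0,0,0],[0,0,-0.0004,0,0,0],[0,0,0,0,0,0]],
])

```text
t: 10.4
eef_pos: [0.4641, -0.1486, 0.1755]
tcp_rot: [0.997, 0.073, -0.001, -0.0]
force: [-1.0, -1.9, -2.7]
finger_gap: 0.0108
finger_force: 78.7
```

```bash
python3 - <<'E'
from h import *
o=monitor.observe(); print(o['t'],o['eef_pos'],o['tcp_rot'],o['force'],o['wrist_torque'])
E
```

```text
10.4 [ 0.46411875 -0.1485803   0.17545092] [ 9.97311092e-01  7.32790735e-02 -8.09564597e-04 -3.27613011e-04] [-0.98367474 -1.89232529 -2.69252178] [-0.34557894  0.26868343  0.00138264]
```

Request:
drive_tool([
  [[0,0,-0.002,0,0,0],[0,0,-0.002,0,0,0],[0,0,-0.002,0,0,0],[0,0,0,0,0,0]],
])

```text
t: 10.8
eef_pos: [0.4647, -0.1486, 0.1824]
tcp_rot: [0.997, 0.074, 0.0, -0.0]
force: [-1.6, -0.4, -1.3]
finger_gap: 0.0109
finger_force: 79.0
```

```bash
python3 - <<'E'
from h import *
s=snap('scene','s1'); print(monitor.observe()['force'])
a=np.hstack([load(n)[2][150:330,310:430] for n in('s0','s1')])
a=cv2.resize(a,None,fx=3,fy=3); cv2.imwrite('pics/c2.png',np.clip(a[:,:,::-1]*1.5,0,255))
E
```

```text
[-2.08412762 -0.88136333  0.2525384 ][ WARN:0@1.461] global loadsave.cpp:1063 imwrite_ Unsupported depth image for selected encoder is fallbacked to CV_8U.
```

View pics/c2.png

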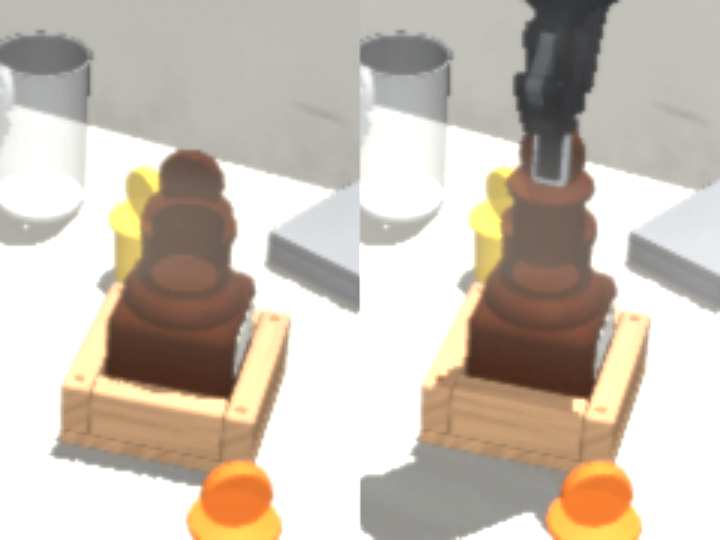

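The jar is still down in its stand and the stopper has visibly risen out of the neck. I'll keep lifting.

Request:
drive_tool([
  [[0,0,-0.004,0,0,0],[0,0,-0.004,0,0,0],[0,0,-0.004,0,0,0],[0,0,-0.004,0,0,0],[0,0,-0.004,0,0,0],[0,0,-0.004,0,0,0],[0,0,-0.004,0,0,0],[0,0,-0.004,0,0,0]],
])

```text
t: 11.65
eef_pos: [0.4647, -0.1488, 0.2144]
tcp_rot: [0.997, 0.074, 0.0, 0.0]
force: [0.3, 0.2, -1.4]
finger_gap: 0.0107
finger_force: 78.9
```

Request:
drive_tool([
  [[0,0,-0.01,0,0,0],[0,0,-0.01,0,0,0],[0,0,-0.005,0,0,0],[0,0,0,0,0,0]],
])

```text
t: 12.05
eef_pos: [0.4653, -0.1491, 0.2404]
tcp_rot: [0.997, 0.074, 0.001, 0.001]
force: [-0.1, -0.1, -1.5]
finger_gap: 0.0111
finger_force: 78.9
```

```bash
python3 - <<'E'
from h import *
o=monitor.observe(); print(o['t'],o['eef_pos'],o['force'],2*np.degrees(np.arctan2(o['tcp_rot'][1],o['tcp_rot'][0])))
snap('scene','s2')
# dish: glass is bluish; mask in top and scene
for n,(r0,r1,c0,c1) in dict(t0=(240,315,185,262),s0=(320,390,250,335)).items():
    f=load(n)[2].astype(int)[r0:r1,c0:c1]; m=((f[...,2]-f[...,0])>4).astype(np.uint8)
    m=cv2.morphologyEx(m,cv2.MORPH_CLOSE,np.ones((7,7)))
    c=max(cv2.findContours(m,0,2)[0],key=cv2.contourArea); x,y,w,h=cv2.boundingRect(c)
    print(n,x+c0,y+r0,w,h,cv2.fitEllipse(c))
    for z in(.004,.012,.024): print(ray(n,x+c0+w/2,y+r0+h/2,z))
E
```

```text
12.05 [ 0.46530659 -0.14911148  0.2404351 ] [-0.05163398 -0.09752802 -1.52937381] 8.485368347311448Traceback (most recent call last):
  File "<stdin>", line 8, in <module>
ValueError: max() iterable argument is empty
```

```bash
python3 - <<'E'
from h import *
for n,(r0,r1,c0,c1) in dict(t0=(240,315,185,262),s0=(320,390,250,335),w0=(50,190,0,135)).items():
    f=load(n)[2].astype(int)[r0:r1,c0:c1]; d=f[...,2]-f[...,0]
    bg=np.median(d[:, -3:]); m=((d-bg)>6).astype(np.uint8)
    m=cv2.morphologyEx(m,cv2.MORPH_CLOSE,np.ones((5,5)))
    L=cv2.findContours(m,0,2)[0]
    if not L: print(n,bg,d.max()); continue
    c=max(L,key=cv2.contourArea); e=cv2.fitEllipse(cv2.convexHull(c)); x,y,w,h=cv2.boundingRect(c)
    print(n,bg,(x+c0,y+r0,w,h),e[0][0]+c0,e[0][1]+r0,e[1])
    for z in(.004,.014,.024): print(ray(n,e[0][0]+c0,e[0][1]+r0,z))
a=[cv2.resize(load(n)[2][r0:r1,c0:c1],(266,266)) for n,(r0,r1,c0,c1) in dict(t0=(240,315,185,260),s0=(315,395,253,333),w0=(50,190,0,140)).items()]
cv2.imwrite('pics/c3.png',np.hstack(a)[:,:,::-1])
E
```

```text
t0 -9.0 (195, 251, 52, 53) 220.5749855041504 277.0440216064453 (51.40091323852539, 52.98320007324219)
[0.49200723 0.11070019 0.004     ]
[0.49112568 0.10896531 0.014     ]
[0.49024412 0.10723044 0.024     ]
s0 -8.0 (261, 329, 65, 54) 292.90550994873047 354.9313850402832 (54.84840393066406, 66.20386505126953)
[0.49924171 0.09793885 0.004     ]
[0.49385999 0.10673542 0.014     ]
[0.48847827 0.11553198 0.024     ]
w0 -14.0 (5, 59, 130, 131) 72.68795776367188 125.64942932128906 (109.58232116699219, 155.46609497070312)
[0.48581325 0.10644419 0.004     ]
[0.48682447 0.10084701 0.014     ]
[0.48783569 0.09524983 0.024     ]
```

View pics/c3.png

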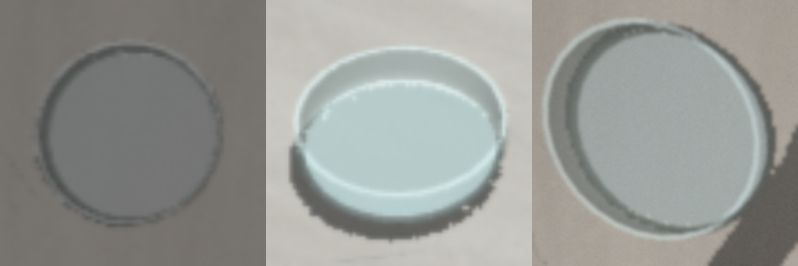

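The rim ellipse centres are about (221.4,277.6) in top, (293.3,351.2) in scene and (64.7,117.9) in the wrist view. I'll cast all three onto z=0.024.

```bash
python3 - <<'E'
from h import *
for n,u,v in(('t0',221.4,277.6),('s0',293.3,351.2),('w0',64.7,117.9)): print(ray(n,u,v,.024))
E
```

```text
[0.48908375 0.1054649  0.024     ]
[0.4924494  0.10749409 0.024     ]
[0.49404266 0.10280095 0.024     ]
```

Request:
drive_tool([
  [[0.004,-0.014,0,0,0,0],[0.007,-0.028,0,0,0,0],[0.008,-0.032,0,0,0,0],[0.008,-0.032,0,0,0,0],[0.008,-0.032,0,0,0,0],[0.008,-0.032,0,0,0,0],[0.008,-0.032,0,0,0,0],[0.007,-0.026,0,0,0,0]],
])

```text
t: 12.9
eef_pos: [0.4877, 0.0878, 0.2384]
tcp_rot: [0.997, 0.075, -0.001, -0.0]
force: [0.3, -0.2, -3.0]
finger_gap: 0.0109
finger_force: 78.9
```

Request:
drive_tool([
  [[0.004,-0.014,0,0,0,0],[0.001,-0.006,0,0,0,0],[0,0,0.02,0,0,0],[0,0,0.03,0,0,0],[0,0,0.03,0,0,0],[0,0,0.02,0,0,0],[0,0,0,0,0,0],[0,0,0,0,0,0]],
])

```text
t: 13.7
eef_pos: [0.4906, 0.1053, 0.1393]
tcp_rot: [0.997, 0.074, -0.0, 0.0]
force: [0.7, -1.1, -1.6]
finger_gap: 0.0107
finger_force: 78.8
```

```bash
python3 - <<'E'
from h import *
o=monitor.observe(); print(o['t'],o['eef_pos'],o['force'],o['tcp_rot'])
snap('scene','s3'); f=load('s3')[2][200:400,210:410]
cv2.imwrite('pics/c4.png',cv2.resize(f,(600,600))[:,:,::-1])
E
```

```text
13.7 [0.49060413 0.1053182  0.13933807] [ 0.71553645 -1.08348834 -1.62192262] [ 9.97292776e-01  7.35330601e-02 -6.21380023e-05  7.15897009e-05]
```

View pics/c4.png

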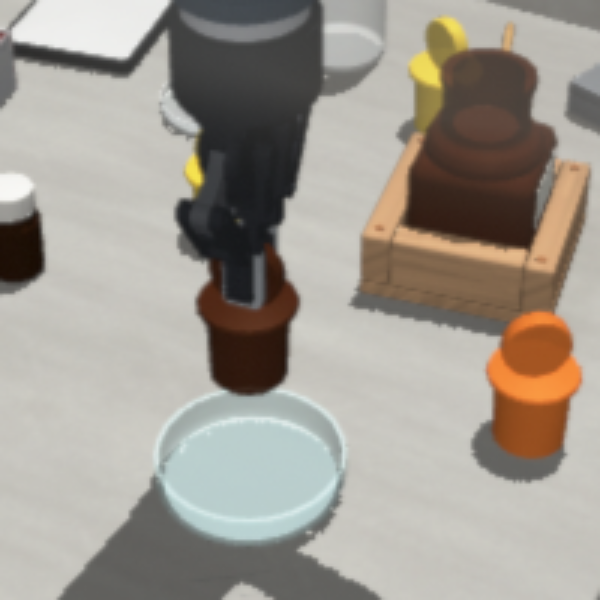

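The stopper hangs upright above the dish, with its foot at crop (248,385). The jar stays in its stand with an open mouth. I'll lower it.

Request:
drive_tool([
  [[0,0,0.015,0,0,0],[0,0,0.02,0,0,0],[0,0,0.02,0,0,0],[0,0,0.01,0,0,0],[0,0,0.006,0,0,0],[0,0,0.003,0,0,0],[0,0,0,0,0,0],[0,0,0,0,0,0]],
])

```text
t: 14.55
eef_pos: [0.4912, 0.1058, 0.0659]
tcp_rot: [0.997, 0.074, 0.001, 0.0]
force: [0.5, -0.1, -1.0]
finger_gap: 0.0111
finger_force: 78.9
```

Request:
drive_tool([
  [[0,0,0.001,0,0,0],[0,0,0.001,0,0,0],[0,0,0.001,0,0,0],[0,0,0,0,0,0]],
])

```text
t: 14.95
eef_pos: [0.4903, 0.1058, 0.0618]
tcp_rot: [0.997, 0.074, -0.0, -0.0]
force: [-0.5, -0.3, -1.8]
finger_gap: 0.0109
finger_force: 78.9
```

Request:
drive_tool([
  [[0,0,0.0007,0,0,0],[0,0,0.0007,0,0,0],[0,0,0.0006,0,0,0],[0,0,0,0,0,0]],
])

```text
t: 15.35
eef_pos: [0.4905, 0.1058, 0.0601]
tcp_rot: [0.997, 0.074, -0.0, 0.0]
force: [-0.5, -1.2, 0.0]
finger_gap: 0.0113
finger_force: 79.2
```

Request:
drive_tool([
  [[0,0,0.0005,0,0,0],[0,0,0.0005,0,0,0],[0,0,0,0,0,0]],
])

```text
t: 15.65
eef_pos: [0.4907, 0.1058, 0.06]
tcp_rot: [0.997, 0.074, -0.0, 0.0]
force: [-3.4, -0.5, 7.5]
finger_gap: 0.0108
finger_force: 80.4
```

Request:
drive_tool([
  [[0,0,-0.0005,0,0,0],[0,0,0,0,0,0],[0,0,0,0,0,0]],
], force=20)

```text
t: 15.95
eef_pos: [0.4906, 0.1058, 0.06]
tcp_rot: [0.997, 0.074, 0.0, -0.0]
force: [-3.6, 0.1, 6.1]
finger_gap: 0.0106
finger_force: 79.8
```

Request:
drive_tool([
  [[0,0,0,0,0,0],[0,0,0,0,0,0],[0,0,0,0,0,0],[0,0,0,0,0,0],[0,0,0,0,0,0],[0,0,0,0,0,0]],
], fingers=0.3)

```text
t: 16.55
eef_pos: [0.4904, 0.1058, 0.0594]
tcp_rot: [0.997, 0.074, -0.0, 0.0]
force: [-1.0, 0.4, -0.2]
finger_gap: 0.0555
finger_force: 0.0
```

Request:
drive_tool([
  [[0,0,-0.005,0,0,0],[0,0,-0.015,0,0,0],[0,0,-0.03,0,0,0],[0,0,-0.04,0,0,0],[0,0,-0.04,0,0,0],[0,0,-0.03,0,0,0],[0,0,0,0,0,0],[0,0,0,0,0,0]],
])

```text
t: 17.35
eef_pos: [0.4907, 0.1058, 0.2203]
tcp_rot: [0.997, 0.074, 0.001, 0.0]
force: [-0.4, 0.3, -0.7]
finger_gap: 0.0558
finger_force: 0.0
```

```bash
python3 - <<'E'
from h import *
snap('scene','s4'); snap('top','t4')
cv2.imwrite('pics/c5.png',load('s4')[2][130:420,180:460][:,:,::-1])
E
```

```text
(no output)
```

View pics/c5.png

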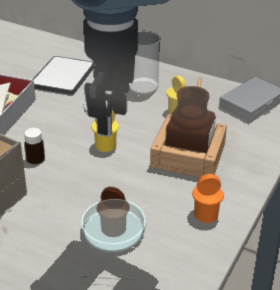

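The stopper stands upright in the dish at crop (113,212). The gripper is clear of it, the jar is in its stand, and the bystanders are unmoved.

```bash
python3 -c "
from h import *
print(env.sign_off())"
```

```text
the job is handed in; nothing more can be done
None
```

The stopper was twisted free and now stands upright in the open dish, with the jar still in its stand and nothing else visibly disturbed; I handed the job in at about 17.5 s on the robot's clock.

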